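Stack rinsed sample trays with alternating lips to dry

TASK

Stack the two trays from the bench on the first tray, which stands on the steel draining plate, so that all can dry: each square over the tray below but turned end for end, lips alternating, its plain end resting flat on the blue lip below, over more than half of the lip's flat part and inside the raised bead. Either tray may go first; leave the first tray and everything else where they stand.

Things in the scene. Friction and masses are not known exactly. Their poses are not given: they have to be found in the camera images.
- first_tray_lip (a point): The tray's blue lip: 60 mm wide, 4 mm thick, flush with the rim, reaching 42 mm beyond the box; its last 6 mm carry a raised bead 6 mm high across it, so 36 mm are flat. Point: top face, middle of the flat part, 78 mm along x from the box's centre and 20 mm above it; axes as the tray's.
- first_tray_center (a point): White open plastic tray with a blue lip at its +x end: box 120 mm long (x), 60 wide (y), 40 high, walls and floor 4 mm, 0.13 to 0.25 kg, centre of mass about 10 mm from the box's centre towards the lip. The first tray: loose on the draining plate, bottom of the stack. Point: centre of the box, 20 mm above its underside; x points to the lip, z up.
- mat: Fixed steel draining plate, 220 x 120 x 6 mm; origin at the centre of its underside, on the bench.
- tray_a_center (a point): White open plastic tray with a blue lip at its +x end: box 120 mm long (x), 60 wide (y), 40 high, walls and floor 4 mm, 0.13 to 0.25 kg, centre of mass about 10 mm from the box's centre towards the lip. One of two alike, standing upright on the bench. Point: centre of the box, 20 mm above its underside; x points to the lip, z up.
- tray_a_lip (a point): The tray's blue lip: 60 mm wide, 4 mm thick, flush with the rim, reaching 42 mm beyond the box; its last 6 mm carry a raised bead 6 mm high across it, so 36 mm are flat. Point: top face, middle of the flat part, 78 mm along x from the box's centre and 20 mm above it; axes as the tray's.
- tray_b_center (a point): White open plastic tray with a blue lip at its +x end: box 120 mm long (x), 60 wide (y), 40 high, walls and floor 4 mm, 0.13 to 0.25 kg, centre of mass about 10 mm from the box's centre towards the lip. One of two alike, standing upright on the bench. Point: centre of the box, 20 mm above its underside; x points to the lip, z up.
- tray_b_lip (a point): The tray's blue lip: 60 mm wide, 4 mm thick, flush with the rim, reaching 42 mm beyond the box; its last 6 mm carry a raised bead 6 mm high across it, so 36 mm are flat. Point: top face, middle of the flat part, 78 mm along x from the box's centre and 20 mm above it; axes as the tray's.
- bottle_a: White sample bottle, blue cap, 52 mm diameter, 120 mm high; bystander, origin at the centre of its underside.
- bottle_b: White sample bottle, blue cap, 52 mm diameter, 120 mm high; bystander, origin at the centre of its underside.
- amber_jar: Amber jar, black lid, 56 mm diameter, 60 mm high; bystander, origin at the centre of its underside.
- flask: Green glass conical flask, 80 mm diameter, 110 mm high; bystander, origin at the centre of its underside.
- wash_bottle: Clear bottle with red cap, 64 mm diameter, 150 mm high; bystander, origin at the centre of its underside.
Not all that is in view belongs to the job. Leave any pink look-alike of the part that bears tray_a_center alone. Leave any purple look-alike of the part that bears tray_b_center alone.

How it is judged:
By the outcome, as a careful person would: the job done as asked, in the order asked, and still so for the second after the job is handed in, with the robot touching nothing.
It also fails if it takes over 64 s, if anything falls off the work surface, if the arm or the gripper's body presses on something with over 40 N, if the wrist force passes 120 N, or if a joint passes its speed limit or range.

ROBOT

A 6-joint arm with a two-finger parallel gripper is mounted at the origin on the work surface. World frame = base frame: x ahead of the robot, y to its left, z up, the work surface at z = 0. Lengths are in mm, angles in rad, forces in N, time in s.
With the tool pointing down it reaches from about 350 to 775 mm from the base axis. Payload 7.3 kg.
Tool frame: the origin (TCP) lies at the very end of the fingers, on their centre line; the grasp point (between the pads) lies bot.grip_point_offset behind it (bot.grip_point_offset is the distance from the TCP to the grasp point, in mm); z points along the fingers, y is the line along which they close (so a half turn about z gives the same grasp; the last joint's range is limited). The gripper opens to 92 mm and grips with 3 to 60 N. Pads are 19 mm wide; open, the fingers measure 130 mm over their backs; the gripper's body (75 mm by 190 mm) begins 47 mm behind the grasp point.
Start: joints at [-1.293, 0.342, 1.524, -0, 1.275, -0.146], TCP at [215.919, -478.568, 193.641] pointing down, gripper open.
Joint ranges: [-2.53, 2.53], [-0.77, 2.02], [0.04, 2.7], [-1, 4.14], [0.28, 2.66], [-3.11, 3.11]. Speed limits (rad/s): [2.57, 2.57, 3.14, 3.14, 3.14, 3.14].

INTERFACE

Orientations are given as [roll, pitch, yaw] about the fixed x, y, z axes, in that order (R = Rz(yaw) Ry(pitch) Rx(roll)).
In Python, from plant import bot gives the robot as it stands. The module is installed in compiled form; this text tells all that it offers.
- The arm moves only by the tool carry_out, never from a script. Its argument "plan" is a list of rows, each an object of numbers: "tx", "ty", "tz": the shift along the world's x, y, z in mm; "rx", "ry", "rz": the turn, a rotation vector about the world's x, y, z in rad. A call has 1 to 12 rows; each row shifts and turns the commanded pose from where the row before left it; what a row does not reach is not made up. A row lasts 1/10 s, in which the tool goes at most 50 mm and 8.59 degrees, less where a joint would pass 70% of its speed; a pose out of reach is approached as far as the arm can. A call with a gripper value outside its range is refused whole. "gripper" is the closure, from 0 (fully open) to 1 (shut), set as the call begins (left out, the last holds). The fingers move at their own pace and stop on an object; the grip force is fixed at half the most. Time passes only in rows, so rows that do not move let the fingers close. It gives the time, the measured TCP pose, the force, the opening and the grip force at its end, in the units of the state.
- bot.get_obs(): the state, without advancing time (a new reading comes with each control period).
- bot.capture(name): name is "scene" or "side" or "wrist"; returns the picture (480x640x3 uint8, red, green, blue); there is no depth.
- bot.camera_model(name): a dict with "camera_matrix" (3x3 intrinsics, pixels), "R" (3x3) and "t" (3): a world point X has camera coordinates R X + t. Camera axes: x right, y down, z forward; pixel columns grow to the right and rows downward; lengths in mm; the calibration is good to about 2 mm. A picture is of the moment at which its call begins: read the wrist's pose just before it. camera_model takes no time and is no camera call; for the wrist camera it gives the pose at the moment of the call.
- bot.close_job(): hands the job in; it is judged then, once.
The state is a dict: "time": time; "joint_positions": joint angles; "dq": joint speeds; "tau": joint torques, N m; "tool_pos": TCP position; "tcp_rot": TCP orientation; "contact_force": force on the tool from outside, world axes, zero at the start; "moment": the same for the moment, N m; "grip_width": finger opening in mm; "finger_force": force on a finger pad.
Only numpy, scipy, OpenCV 4.12 (cv2) and the standard library are available. Lean on these libraries where they do the work, as an engineer would, in place of code of your own. Each camera call takes 0.05 s, during which the arm holds its last target. There are 200 camera calls.

## Working session

There is one attempt and no reset: what is moved stays moved. The work goes in short steps, Python scripts to look and compute and a tool call to move; the robot and the scene stay as the last step left them, time stands still between calls to the robot, and variables do not carry over. Pictures are saved under pics/ and viewed, at most 10 in all, crops included, and the job is handed in when it is done.

Besides the shell and the picture viewer there is one more tool, called after "Emit:" by a JSON object that holds its "name" and its "arguments". carry_out: Moves the arm, as the interface text tells. Its arguments: {"type":"object","properties":{"plan":{"type":"array"},"gripper":{"type":"number"}},"required":["plan"]}

```bash
mkdir -p pics
python3 - <<'E'
from plant import bot
import cv2,numpy as np
o=bot.get_obs(); print({k:np.round(v,3) for k,v in o.items()}, bot.grip_point_offset)
for n in("scene","side"):
    m=bot.camera_model(n); print(n,np.round(m["camera_matrix"],1).tolist(),np.round(-m["R"].T@m["t"]),np.round(m["R"],2).tolist())
    cv2.imwrite(f"pics/{n}0.png",bot.capture(n)[:,:,::-1])
E
```

```text
{'time': np.float64(0.0), 'joint_positions': array([-1.293,  0.343,  1.525,  0.   ,  1.275, -0.146]), 'dq': array([ 0.   , -0.002,  0.001,  0.001,  0.002,  0.   ]), 'tau': array([ 1.0000e-03, -4.3123e+01, -2.4422e+01,  7.2000e-02,  5.6000e-02,
       -0.0000e+00]), 'tool_pos': array([ 215.801, -478.117,  192.965]), 'tcp_rot': array([-3.14 , -0.   ,  0.424]), 'contact_force': array([ 0.138, -0.868,  0.437]), 'moment': array([-0.034,  0.026, -0.037]), 'finger_force': np.float64(0.0), 'grip_width': np.float64(91.578)} 18.8
scene [[481.2, 0.0, 318.5], [0.0, 481.2, 236.0], [0.0, 0.0, 1.0]] [ 817. -437.  949.] [[0.79, 0.61, -0.01], [0.51, -0.67, -0.54], [-0.34, 0.42, -0.84]]
side [[519.6, 0.0, 314.0], [0.0, 519.6, 242.4], [0.0, 0.0, 1.0]] [ 276. 1035.  965.] [[-0.98, -0.18, -0.0], [-0.12, 0.64, -0.76], [0.14, -0.75, -0.65]]
```

View pics/scene0.png

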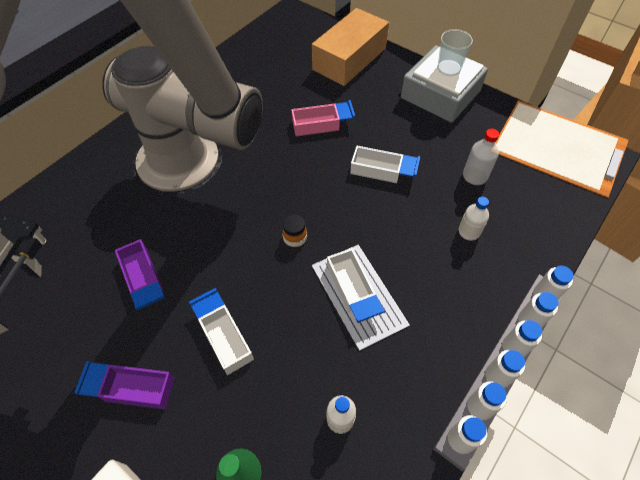

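View pics/side0.png

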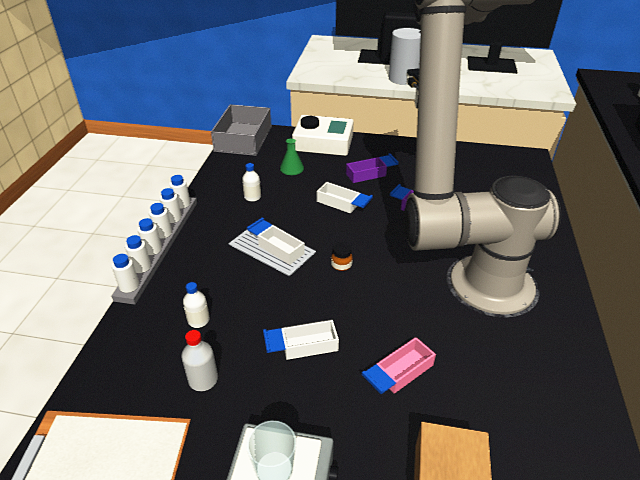

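```bash
cat > h.py <<'E'
from plant import bot
import cv2,numpy as np
def cast(m,uv,z):
    K,R,t=np.array(m["camera_matrix"]),np.array(m["R"]),np.array(m["t"]); c=-R.T@t
    uv=np.atleast_2d(uv).astype(float)
    d=(R.T@np.linalg.inv(K)@np.c_[uv,np.ones(len(uv))].T).T
    return c+d*((z-c[2])/d[:,2])[:,None]
def proj(m,X):
    p=(m["camera_matrix"]@(np.array(m["R"])@np.atleast_2d(X).T+np.array(m["t"])[:,None])).T
    return p[:,:2]/p[:,2:]
def masks(im):
    h=cv2.cvtColor(im,cv2.COLOR_RGB2HSV)
    return cv2.inRange(h,(104,150,60),(122,255,255)), cv2.inRange(h,(0,0,110),(179,60,255))
def lips(im,m,z,amin=100):
    """blue patches cast on z: centre, sizes, long-side direction, area px"""
    b,_=masks(im); out=[]
    n,l,s,c=cv2.connectedComponentsWithStats(b)
    for i in range(1,n):
        if s[i,4]<amin: continue
        cs,_=cv2.findContours((l==i).astype(np.uint8),cv2.RETR_EXTERNAL,cv2.CHAIN_APPROX_NONE)
        P=cast(m,max(cs,key=len)[:,0],z)[:,:2].astype(np.float32)
        r=cv2.minAreaRect(P); bx=cv2.boxPoints(r)
        e=[bx[1]-bx[0],bx[2]-bx[1]]; e=max(e,key=np.linalg.norm)
        out.append((c[i].round(),np.round(r[0]),np.round(r[1]),round(float(np.degrees(np.arctan2(e[1],e[0]))),1),s[i,4]))
    return out
E
python3 - <<'E'
from h import *
for n in("scene","side"):
    m=bot.camera_model(n); im=cv2.imread(f"pics/{n}0.png")[:,:,::-1]
    for o in lips(im,m,42): print(n,*o)
m=bot.camera_model("wrist"); o=bot.get_obs()
print(np.round(m["camera_matrix"]),np.round(-m["R"].T@m["t"]-o["tool_pos"]),np.round(m["R"],2).tolist())
# bystanders: hand-read base points
s=bot.camera_model("scene")
for k,u in dict(jar=(295,243),bottleA=(341,428),bottleB=(472,235),wash=(478,180)).items(): print(k,cast(s,u,0)[0].round())
E
```

```text
scene [345. 110.] [265. 374.] [43. 71.] -41.9 281
scene [409. 165.] [505. 314.] [41. 69.] -67.3 343
scene [482. 202.] [699. 319.] [26. 37.] -87.7 128
scene [562. 275.] [924. 251.] [51. 37.] 87.6 320
scene [147. 296.] [ 262. -319.] [61. 44.] 66.3 563
scene [206. 302.] [ 371. -255.] [62. 45.] 69.1 597
scene [547. 302.] [923. 172.] [48. 36.] 78.1 331
scene [367. 308.] [640. -63.] [62. 40.] 60.4 549
scene [530. 330.] [923.  94.] [45. 36.] 78.4 348
scene [513. 361.] [923.  17.] [45. 36.] 77.4 380
scene [ 91. 379.] [ 310. -500.] [45. 63.] -59.2 789
scene [494. 394.] [923. -61.] [44. 36.] 77.0 406
scene [342. 405.] [ 713. -249.] [24. 27.] -54.0 168
scene [474. 429.] [ 923. -138.] [43. 36.] 77.4 437
side [185.  56.] [ 1481. -1314.] [1750. 1622.] 10.2 29063
side [597.  37.] [ -605. -1882.] [1590.  458.] 75.2 6182
side [389. 160.] [ 311. -497.] [46. 74.] -59.9 146
side [177. 180.] [ 966. -250.] [35. 60.] -67.5 104
side [399. 192.] [ 262. -316.] [72. 46.] 66.1 188
side [167. 193.] [ 965. -174.] [35. 60.] -60.6 116
side [362. 200.] [ 370. -251.] [73. 41.] 67.8 182
side [157. 208.] [965. -96.] [35. 58.] -65.9 126
side [258. 226.] [646. -72.] [69. 47.] 59.4 237
side [146. 224.] [965. -19.] [36. 56.] -57.0 140
side [134. 242.] [966.  59.] [35. 57.] -64.0 156
side [121. 260.] [966. 137.] [36. 56.] -57.2 174
side [191. 287.] [747. 197.] [28. 41.] -61.9 116
side [273. 340.] [506. 318.] [42. 68.] -67.8 429
side [378. 378.] [266. 377.] [43. 65.] -41.4 528
[[392.   0. 318.]
 [  0. 392. 238.]
 [  0.   0.   1.]] [ 67.  31. 191.] [[0.41, -0.91, -0.0], [-0.88, -0.4, 0.27], [-0.25, -0.11, -0.96]]
jar [407. -14.   0.]
bottleA [ 732. -275.    0.]
bottleB [721. 255.   0.]
wash [654. 411.   0.]
```

Emit:
{"name": "carry_out", "arguments": {"plan": [{"tx":22.4,"ty":19.7,"rz":-0.08},{"tx":22.4,"ty":19.7,"rz":-0.08},{"tx":22.4,"ty":19.7,"rz":-0.08},{"tx":22.4,"ty":19.7,"rz":-0.08},{"tx":22.4,"ty":19.7,"rz":-0.08},{"tx":22.4,"ty":19.7,"rz":-0.08},{"tx":22.4,"ty":19.7,"rz":-0.08},{"tx":22.4,"ty":19.7,"rz":-0.08},{"tx":22.4,"ty":19.7,"rz":-0.08},{"tx":22.4,"ty":19.7,"rz":-0.08},{},{}], "gripper": 0}}

```text
invalid input at $.plan[0]: expected keys tx, ty, tz, rx, ry, rz
```

Run:
```python
from h import *
o=bot.get_obs(); m=bot.camera_model("wrist"); im=bot.capture("wrist")
print(o["time"],o["tool_pos"].round(1),o["tcp_rot"].round(3),o["contact_force"].round(1))
cv2.imwrite("pics/w1.png",im[:,:,::-1])
for r in lips(im,m,40,300): print(*r)
```

```text
0.1 [ 215.8 -478.1  193. ] [-3.14  -0.     0.424] [ 1.   0.1 -1.3]
[172.  75.] [ 263. -316.] [64. 42.] 67.5 371
```

View pics/w1.png

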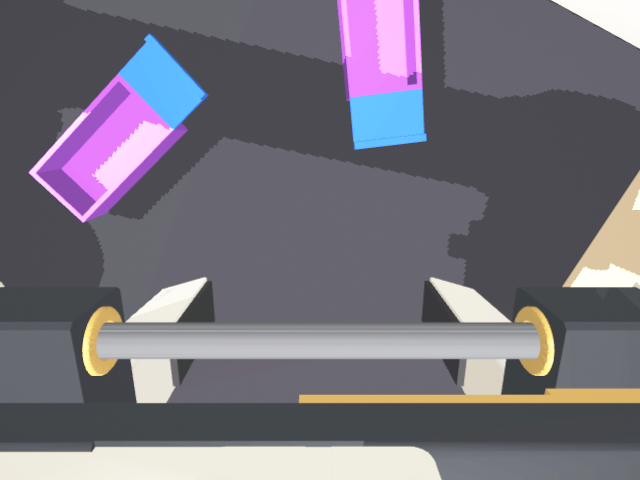

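The wrist view shows only the two purple trays ahead of the fingers (around (115,130) and (385,60)). The move was refused because every row needs all six keys.

Emit:
{"name": "carry_out", "arguments": {"plan": [{"tx":22.4,"ty":19.7,"tz":0,"rx":0,"ry":0,"rz":-0.08},{"tx":22.4,"ty":19.7,"tz":0,"rx":0,"ry":0,"rz":-0.08},{"tx":22.4,"ty":19.7,"tz":0,"rx":0,"ry":0,"rz":-0.08},{"tx":22.4,"ty":19.7,"tz":0,"rx":0,"ry":0,"rz":-0.08},{"tx":22.4,"ty":19.7,"tz":0,"rx":0,"ry":0,"rz":-0.08},{"tx":22.4,"ty":19.7,"tz":0,"rx":0,"ry":0,"rz":-0.08},{"tx":22.4,"ty":19.7,"tz":0,"rx":0,"ry":0,"rz":-0.08},{"tx":22.4,"ty":19.7,"tz":0,"rx":0,"ry":0,"rz":-0.08},{"tx":22.4,"ty":19.7,"tz":0,"rx":0,"ry":0,"rz":-0.08},{"tx":22.4,"ty":19.7,"tz":0,"rx":0,"ry":0,"rz":-0.08},{"tx":0,"ty":0,"tz":0,"rx":0,"ry":0,"rz":0},{"tx":0,"ty":0,"tz":0,"rx":0,"ry":0,"rz":0}], "gripper": 0}}

```text
time: 1.35
tool_pos: [439.9, -281.2, 193.3]
tcp_rot: [3.141, 0.001, -0.374]
contact_force: [-0.0, -0.2, -0.1]
grip_width: 91.9
finger_force: 0.0
```

Run:
```python
from h import *
o=bot.get_obs(); m=bot.camera_model("wrist"); im=bot.capture("wrist")
print(o["time"],o["tool_pos"].round(1),o["tcp_rot"].round(3),o["contact_force"].round(1))
# expected box corners at z=40 drawn for comparison
c=np.array([446,-283.]); a=np.radians(158.5); x=np.array([np.cos(a),np.sin(a)]); y=np.array([-x[1],x[0]])
im=im.copy()
for s,t in((-60,-30),(-60,30),(60,30),(60,-30)):
    u=proj(m,[*(c+s*x+t*y),40])[0]; print(u.round()); cv2.circle(im,tuple(int(v) for v in u),4,(255,0,0),1)
cv2.imwrite("pics/w2.png",im[:,:,::-1])
```

```text
1.35 [ 439.9 -281.2  193.3] [ 3.141e+00  1.000e-03 -3.740e-01] [-0.  -0.2 -0.1]
[283. 136.]
[354. 136.]
[350. 269.]
[286. 269.]
```

View pics/w2.png

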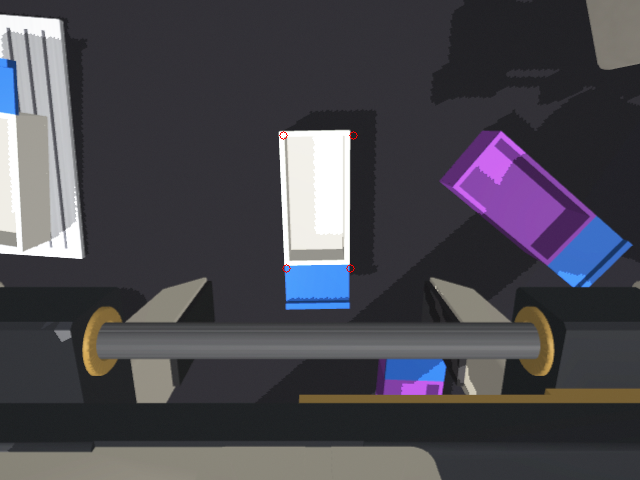

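The tray is fully in view: plain end edge (280,131)-(350,130), box/lip border about row 264, and lip end (285,308)-(350,307). It lies about 4 px from the prediction, so I'll fit it from these pixels.

Run:
```python
from h import *
o=bot.get_obs(); m=bot.camera_model("wrist")
P=cast(m,[(280,131),(350,130),(350,264),(286,264)],40)[:,:2]
print(P.round(1)); print("width",np.linalg.norm(P[0]-P[1]),np.linalg.norm(P[2]-P[3]),"len",np.linalg.norm(P[0]-P[3]),np.linalg.norm(P[1]-P[2]))
d=P[2]+P[3]-P[0]-P[1]; a=np.arctan2(d[1],d[0]); print("ang",np.degrees(a),"c",P.mean(0))
g=P.mean(0)+8*np.array([np.cos(a),np.sin(a)])
print("grasp",g,"shift",g-o["tool_pos"][:2],"drz",a-np.pi-o["tcp_rot"][2], "tcp px",proj(m,o["tool_pos"]))
```

```text
[[ 517.1 -276.7]
 [ 496.1 -332.1]
 [ 383.5 -290.7]
 [ 405.3 -235.3]]
width 59.27160947090532 59.475515082787815 len 119.23371342878369 120.06501938285068
ang 159.73653651118917 c [ 450.4880722  -283.70356371]
grasp [ 442.98319237 -280.93286366] shift [3.48146561 0.74434751] drz 0.021136236341888548 tcp px [[319.94941667 273.76380146]]
```

Emit:
{"name": "carry_out", "arguments": {"plan": [{"tx":3.5,"ty":0.5,"tz":-25,"rx":0,"ry":0,"rz":0.02},{"tx":0,"ty":0,"tz":-40,"rx":0,"ry":0,"rz":0},{"tx":0,"ty":0,"tz":-40,"rx":0,"ry":0,"rz":0},{"tx":0,"ty":0,"tz":-35,"rx":0,"ry":0,"rz":0},{"tx":0,"ty":0,"tz":-25,"rx":0,"ry":0,"rz":0},{"tx":0,"ty":0,"tz":-15,"rx":0,"ry":0,"rz":0},{"tx":0,"ty":0,"tz":-5,"rx":0,"ry":0,"rz":0},{"tx":0,"ty":0,"tz":0,"rx":0,"ry":0,"rz":0}], "gripper": 0}}

```text
time: 2.2
tool_pos: [442.7, -281.6, 8.3]
tcp_rot: [-3.141, 0.001, -0.357]
contact_force: [-0.7, 0.4, 0.8]
grip_width: 91.7
finger_force: 0.0
```

Emit:
{"name": "carry_out", "arguments": {"plan": [{"tx":0,"ty":0,"tz":0,"rx":0,"ry":0,"rz":0},{"tx":0,"ty":0,"tz":0,"rx":0,"ry":0,"rz":0},{"tx":0,"ty":0,"tz":0,"rx":0,"ry":0,"rz":0},{"tx":0,"ty":0,"tz":0,"rx":0,"ry":0,"rz":0},{"tx":0,"ty":0,"tz":0,"rx":0,"ry":0,"rz":0},{"tx":0,"ty":0,"tz":0,"rx":0,"ry":0,"rz":0},{"tx":0,"ty":0,"tz":0,"rx":0,"ry":0,"rz":0},{"tx":0,"ty":0,"tz":0,"rx":0,"ry":0,"rz":0},{"tx":0,"ty":0,"tz":0,"rx":0,"ry":0,"rz":0}], "gripper": 0.6}}

```text
time: 3.1
tool_pos: [443.4, -281.0, 8.6]
tcp_rot: [3.142, 0.0, -0.356]
contact_force: [-0.8, 0.8, 0.7]
grip_width: 36.9
finger_force: 0.0
```

Run:
```python
from h import *
o=bot.get_obs();print(o["grip_width"],o["finger_force"])
a=bot.capture("wrist"); b=bot.capture("scene")[190:430,100:420]
cv2.imwrite("pics/w3.png",np.hstack([cv2.resize(a,(400,300)),cv2.resize(b,(400,300))])[:,:,::-1])
```

```text
36.87140187727759 0.0
```

View pics/w3.png

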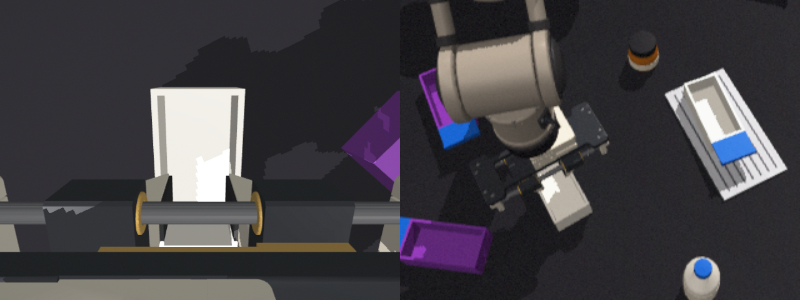

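The wrist view shows the tray ahead at columns 150-245, with the fingers at its walls. The reported 37 mm opening with no force is inconsistent with a 60 mm tray between the pads, so I'll look closer before doing anything.

Run:
```python
from h import *
a=bot.capture("wrist")[120:450,180:460]; b=bot.capture("side")[150:270,290:430]; m=bot.camera_model("wrist")
o=bot.get_obs(); a=cv2.resize(a,(509,600)); 
cv2.imwrite("pics/w4.png",np.hstack([a,cv2.resize(b,(290,600//600*249)) if 0 else cv2.copyMakeBorder(cv2.resize(b,(290,249)),0,351,0,0,cv2.BORDER_CONSTANT)])[:,:,::-1])
x=np.array([np.cos(-.356),np.sin(-.356)]); y=np.array([-x[1],x[0]]); p=o["tool_pos"]
for w in(30,18.4,0,-18.4,-30):
    for z in(40,8,0): print(w,z,proj(m,[*(p[:2]+w*y),z]).round())
```

```text
30 40 [[253. 299.]]
30 8 [[262. 273.]]
30 0 [[264. 268.]]
18.4 40 [[279. 299.]]
18.4 8 [[285. 273.]]
18.4 0 [[286. 268.]]
0 40 [[320. 299.]]
0 8 [[320. 273.]]
0 0 [[320. 268.]]
-18.4 40 [[362. 299.]]
-18.4 8 [[355. 273.]]
-18.4 0 [[354. 268.]]
-30 40 [[388. 299.]]
-30 8 [[378. 273.]]
-30 0 [[375. 268.]]
```

View pics/w4.png

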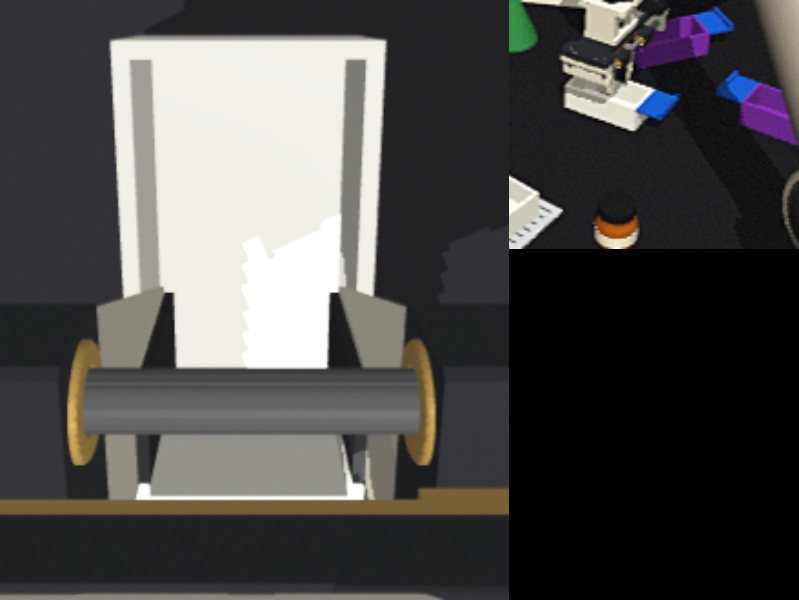

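The fingers appear to have passed through the tray walls: inner faces at ±18 mm (crop columns 170 and 335), walls at ±30 mm (columns 123 and 375). I'll open them gently to see whether contact registers.

Emit:
{"name": "carry_out", "arguments": {"plan": [{"tx":0,"ty":0,"tz":0,"rx":0,"ry":0,"rz":0},{"tx":0,"ty":0,"tz":0,"rx":0,"ry":0,"rz":0},{"tx":0,"ty":0,"tz":0,"rx":0,"ry":0,"rz":0},{"tx":0,"ty":0,"tz":0,"rx":0,"ry":0,"rz":0},{"tx":0,"ty":0,"tz":0,"rx":0,"ry":0,"rz":0},{"tx":0,"ty":0,"tz":0,"rx":0,"ry":0,"rz":0}], "gripper": 0.25}}

```text
time: 3.9
tool_pos: [443.4, -281.1, 8.6]
tcp_rot: [3.142, 0.0, -0.356]
contact_force: [-0.1, 0.7, 0.4]
grip_width: 68.3
finger_force: 0.0
```

Run:
```python
from h import *
o=bot.get_obs();print({k:np.round(v,2) for k,v in o.items()})
for n in("scene","side"):
    m=bot.camera_model(n)
    for r in lips(bot.capture(n),m,42): 
        if 250<r[1][0]<700 and -400<r[1][1]<350: print(n,*r)
m=bot.camera_model("wrist"); im=bot.capture("wrist"); _,w=masks(im)
for r in(140,160,180,200,220,240): 
    c=np.where(w[r,180:460])[0]+180; print(r,c.min() if len(c) else None,c.max() if len(c) else None)
```

```text
{'time': np.float64(3.9), 'joint_positions': array([-0.71,  0.56,  1.75, -0.  ,  0.83,  1.22]), 'dq': array([ 0.,  0., -0.,  0.,  0.,  0.]), 'tau': array([ -0.  , -47.25, -17.47,   0.05,  -0.06,  -0.  ]), 'tool_pos': array([ 443.43, -281.07,    8.64]), 'tcp_rot': array([ 3.14,  0.  , -0.36]), 'contact_force': array([-0.07,  0.74,  0.45]), 'moment': array([ 0.06,  0.07, -0.  ]), 'finger_force': np.float64(0.0), 'grip_width': np.float64(68.27)}
scene [409. 166.] [505. 314.] [41. 69.] -67.3 343
scene [146. 297.] [ 262. -320.] [62. 44.] 66.2 511
scene [367. 308.] [640. -63.] [62. 40.] 60.4 548
side [399. 192.] [ 262. -316.] [72. 46.] 66.1 188
side [362. 200.] [ 370. -251.] [73. 41.] 67.8 183
side [258. 226.] [646. -72.] [69. 47.] 59.4 237
side [273. 340.] [506. 318.] [42. 68.] -67.8 429
140 252 380
160 241 391
180 242 390
200 243 389
220 244 388
240 245 387
```

Emit:
{"name": "carry_out", "arguments": {"plan": [{"tx":0,"ty":0,"tz":0,"rx":0,"ry":0,"rz":0},{"tx":0,"ty":0,"tz":0,"rx":0,"ry":0,"rz":0},{"tx":0,"ty":0,"tz":0,"rx":0,"ry":0,"rz":0}], "gripper": 0.38}}

```text
time: 4.35
tool_pos: [443.4, -281.1, 8.6]
tcp_rot: [3.141, 0.0, -0.356]
contact_force: [-0.5, -0.2, 0.3]
grip_width: 57.3
finger_force: 0.0
```

Emit:
{"name": "carry_out", "arguments": {"plan": [{"tx":0,"ty":0,"tz":0,"rx":0,"ry":0,"rz":0},{"tx":0,"ty":0,"tz":0,"rx":0,"ry":0,"rz":0}], "gripper": 0.42}}

```text
time: 4.55
tool_pos: [443.4, -281.1, 8.6]
tcp_rot: [3.141, -0.0, -0.356]
contact_force: [0.7, 0.2, -0.4]
grip_width: 53.3
finger_force: 0.0
```

No contact at 57 or 53 mm either, and the tray has not moved: the fingers meet nothing at this height. I'll try lower, at floor height.

Emit:
{"name": "carry_out", "arguments": {"plan": [{"tx":0,"ty":0,"tz":0,"rx":0,"ry":0,"rz":0},{"tx":0,"ty":0,"tz":0,"rx":0,"ry":0,"rz":0},{"tx":0,"ty":0,"tz":0,"rx":0,"ry":0,"rz":0},{"tx":0,"ty":0,"tz":0,"rx":0,"ry":0,"rz":0},{"tx":0,"ty":0,"tz":-3,"rx":0,"ry":0,"rz":0},{"tx":0,"ty":0,"tz":-3,"rx":0,"ry":0,"rz":0}], "gripper": 0.2}}

```text
time: 5.15
tool_pos: [443.4, -281.1, 2.4]
tcp_rot: [3.141, -0.0, -0.356]
contact_force: [-1.1, -0.6, 0.5]
grip_width: 73.6
finger_force: 0.0
```

Emit:
{"name": "carry_out", "arguments": {"plan": [{"tx":0,"ty":0,"tz":0,"rx":0,"ry":0,"rz":0},{"tx":0,"ty":0,"tz":0,"rx":0,"ry":0,"rz":0},{"tx":0,"ty":0,"tz":0,"rx":0,"ry":0,"rz":0},{"tx":0,"ty":0,"tz":0,"rx":0,"ry":0,"rz":0},{"tx":0,"ty":0,"tz":0,"rx":0,"ry":0,"rz":0},{"tx":0,"ty":0,"tz":0,"rx":0,"ry":0,"rz":0}], "gripper": 0.45}}

```text
time: 5.75
tool_pos: [443.3, -281.0, 2.6]
tcp_rot: [3.142, 0.0, -0.356]
contact_force: [0.5, -0.1, -2.2]
grip_width: 59.2
finger_force: 30.0
```

Run:
```python
from h import *
m=bot.camera_model("side")
for r in lips(bot.capture("side"),m,42):
    if 300<r[1][0]<400 and -300<r[1][1]<-200: print(*r)
b=bot.capture("scene")[240:400,160:280]; s=bot.capture("side")[150:240,300:420]
cv2.imwrite("pics/t5.png",np.hstack([cv2.resize(b,(390,520)),cv2.copyMakeBorder(cv2.resize(s,(400,300)),0,220,0,0,cv2.BORDER_CONSTANT)])[:,:,::-1])
```

```text
[362. 200.] [ 370. -251.] [73. 41.] 67.8 184
```

View pics/t5.png

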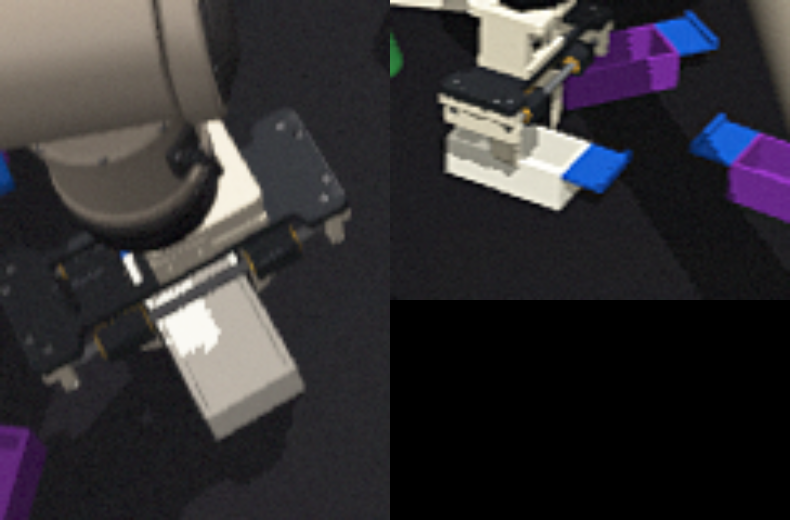

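At z = 2.6 the grip holds: 59.2 mm, 30 N. Contact is apparently only at the floor edge, with about 1.4 mm of overlap. I'll regrip a little lower for more bite, then lift gently.

Emit:
{"name": "carry_out", "arguments": {"plan": [{"tx":0,"ty":0,"tz":0,"rx":0,"ry":0,"rz":0},{"tx":0,"ty":0,"tz":0,"rx":0,"ry":0,"rz":0},{"tx":0,"ty":0,"tz":-1.3,"rx":0,"ry":0,"rz":0},{"tx":0,"ty":0,"tz":0,"rx":0,"ry":0,"rz":0}], "gripper": 0.28}}

```text
time: 6.3
tool_pos: [443.4, -281.1, 1.3]
tcp_rot: [3.141, -0.0, -0.356]
contact_force: [-0.6, 0.4, -0.3]
grip_width: 66.2
finger_force: 0.0
```

Emit:
{"name": "carry_out", "arguments": {"plan": [{"tx":0,"ty":0,"tz":0,"rx":0,"ry":0,"rz":0},{"tx":0,"ty":0,"tz":0,"rx":0,"ry":0,"rz":0},{"tx":0,"ty":0,"tz":0,"rx":0,"ry":0,"rz":0},{"tx":0,"ty":0,"tz":0,"rx":0,"ry":0,"rz":0},{"tx":0,"ty":0,"tz":0,"rx":0,"ry":0,"rz":0},{"tx":0,"ty":0,"tz":2,"rx":0,"ry":0,"rz":0},{"tx":0,"ty":0,"tz":4,"rx":0,"ry":0,"rz":0},{"tx":0,"ty":0,"tz":6,"rx":0,"ry":0,"rz":0},{"tx":0,"ty":0,"tz":6,"rx":0,"ry":0,"rz":0},{"tx":0,"ty":0,"tz":2,"rx":0,"ry":0,"rz":0},{"tx":0,"ty":0,"tz":0,"rx":0,"ry":0,"rz":0},{"tx":0,"ty":0,"tz":0,"rx":0,"ry":0,"rz":0}], "gripper": 0.45}}

```text
time: 7.5
tool_pos: [443.4, -281.0, 21.3]
tcp_rot: [3.142, 0.0, -0.356]
contact_force: [0.5, 0.3, -2.2]
grip_width: 59.3
finger_force: 30.0
```

Run:
```python
from h import *
m=bot.camera_model("side")
for z in(42,62):
  for r in lips(bot.capture("side"),m,z):
    if 300<r[1][0]<400 and -300<r[1][1]<-200: print(z,*r)
```

```text
42 [362. 195.] [ 372. -280.] [73. 41.] 68.1 182
62 [362. 195.] [ 371. -250.] [69. 41.] 68.1 181
```

Emit:
{"name": "carry_out", "arguments": {"plan": [{"tx":0,"ty":0,"tz":20,"rx":0,"ry":0,"rz":0},{"tx":3,"ty":15,"tz":30,"rx":0,"ry":0,"rz":-0.02},{"tx":6,"ty":30,"tz":30,"rx":0,"ry":0,"rz":-0.02},{"tx":8,"ty":40,"tz":30,"rx":0,"ry":0,"rz":-0.02},{"tx":9,"ty":40,"tz":30,"rx":0,"ry":0,"rz":-0.02},{"tx":9,"ty":40,"tz":30,"rx":0,"ry":0,"rz":-0.02},{"tx":9,"ty":40,"tz":25,"rx":0,"ry":0,"rz":-0.02},{"tx":8,"ty":40,"tz":15,"rx":0,"ry":0,"rz":-0.02},{"tx":6,"ty":30,"tz":9,"rx":0,"ry":0,"rz":-0.02},{"tx":2,"ty":15,"tz":0,"rx":0,"ry":0,"rz":0},{"tx":0,"ty":5,"tz":0,"rx":0,"ry":0,"rz":0},{"tx":0,"ty":0,"tz":0,"rx":0,"ry":0,"rz":0}]}}

```text
time: 8.8
tool_pos: [502.6, 12.5, 238.5]
tcp_rot: [3.141, 0.001, -0.515]
contact_force: [0.9, -0.8, -1.5]
grip_width: 59.5
finger_force: 30.0
```

Run:
```python
from h import *
o=bot.get_obs(); m=bot.camera_model("wrist"); im=bot.capture("wrist").copy()
print(o["tool_pos"].round(1),o["tcp_rot"].round(3),o["finger_force"])
for r in lips(im,m,46,300): print(*r)
cv2.imwrite("pics/w6.png",im[:300,:,::-1])
a=np.radians(-30);c=np.array([572,-26.]);x=np.array([np.cos(a),np.sin(a)]);y=np.array([-x[1],x[0]])
print([proj(m,[*(c+s*x+t*y),46])[0].round().tolist() for s,t in((60,30),(60,-30),(102,30),(102,-30))])
```

```text
[502.6  12.5 238.5] [ 3.141e+00  1.000e-03 -5.150e-01] 29.99960482120514
[316.  25.] [642. -64.] [59. 41.] 60.5 3503
[[285.0, 50.0], [352.0, 51.0], [284.0, -3.0], [354.0, -2.0]]
```

View pics/w6.png

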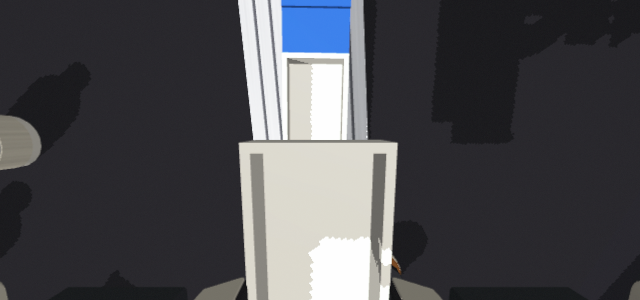

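The first tray's lip/box border is at row 53, columns 283-350. The held tray's plain-end edge is at row 142, columns 240-396. Next I'll fit both.

Run:
```python
from h import *
o=bot.get_obs(); m=bot.camera_model("wrist"); im=bot.capture("wrist"); b,w=masks(im)
p=o["tool_pos"][:2]
b=b.copy(); b[:, :250]=0; b[:,400:]=0
rows=np.arange(10,49); L=np.array([np.where(b[r])[0].min() for r in rows])-.5; R=np.array([np.where(b[r])[0].max() for r in rows])+.5
cols=np.arange(292,342); B=np.array([np.where(b[:120,c])[0].max() for c in cols])+.5
l=cast(m,np.c_[L,rows],46)[:,:2]; r=cast(m,np.c_[R,rows],46)[:,:2]; e=cast(m,np.c_[cols,B],46)[:,:2]
def d(P): v=cv2.fitLine(P.astype(np.float32),cv2.DIST_HUBER,0,.01,.01).ravel(); return np.degrees(np.arctan2(v[1],v[0]))%180
print("dirs",d(l),d(r),d(e),"width",np.linalg.norm(l.mean(0)-r.mean(0)))
a=np.radians((d(l)+d(r))/2-180); x=np.array([np.cos(a),np.sin(a)]); y=np.array([-x[1],x[0]])
c=(e.mean(0)@x-60)*x+((l.mean(0)+r.mean(0))/2@y)*y
print("first",c,np.degrees(a))
H=cast(m,[(240,142.5),(396,142.5)],o["tool_pos"][2]+38.7)[:,:2]; t=o["tcp_rot"][2]; tx=np.array([np.cos(t),np.sin(t)]); ty=np.array([-tx[1],tx[0]])
print("held plain end ahead",(H-p)@tx,"side",(H-p)@ty)
g=c+(27-7.6)*x; print("target",g,"shift",g-p,"rz",a-t)
```

```text
dirs 148.98082 151.63348 60.43086 width 59.08393178765108
first [572.2509068  -23.62701033] -29.692839
held plain end ahead [67.39759024 67.37943186] side [ 30.50154073 -28.32176542]
target [589.1035584  -33.23680209] shift [ 86.46398743 -44.97783761] rz -0.002215006037641798
```

Emit:
{"name": "carry_out", "arguments": {"plan": [{"tx":12,"ty":-6,"tz":0,"rx":0,"ry":0,"rz":0},{"tx":25,"ty":-13,"tz":-5,"rx":0,"ry":0,"rz":0},{"tx":25,"ty":-13,"tz":-15,"rx":0,"ry":0,"rz":0},{"tx":17,"ty":-9,"tz":-25,"rx":0,"ry":0,"rz":0},{"tx":7.5,"ty":-4,"tz":-30,"rx":0,"ry":0,"rz":0},{"tx":0,"ty":0,"tz":-30,"rx":0,"ry":0,"rz":0},{"tx":0,"ty":0,"tz":-30,"rx":0,"ry":0,"rz":0},{"tx":0,"ty":0,"tz":-20,"rx":0,"ry":0,"rz":0},{"tx":0,"ty":0,"tz":-15,"rx":0,"ry":0,"rz":0},{"tx":0,"ty":0,"tz":-8,"rx":0,"ry":0,"rz":0},{"tx":0,"ty":0,"tz":0,"rx":0,"ry":0,"rz":0},{"tx":0,"ty":0,"tz":0,"rx":0,"ry":0,"rz":0}]}}

```text
time: 10.1
tool_pos: [589.9, -33.5, 61.6]
tcp_rot: [-3.141, -0.001, -0.517]
contact_force: [1.0, -0.1, -1.1]
grip_width: 59.4
finger_force: 30.0
```

Run:
```python
from h import *
o=bot.get_obs(); m=bot.camera_model("wrist"); im=bot.capture("wrist"); s=bot.capture("side")[170:300,200:360]
print(o["tool_pos"].round(1),o["tcp_rot"].round(3),np.array([589.1,-33.2])-o["tool_pos"][:2])
print("bead px",[proj(m,[*(np.array([572.25,-23.6])+k*np.array([.8687,-.4954])),46])[0].round().tolist() for k in(60,96,102)],"plain end",proj(m,[*(o["tool_pos"][:2]+67.4*np.array([.8687,-.4954])),o["tool_pos"][2]+38.7]).round())
cv2.imwrite("pics/w7.png",np.hstack([cv2.resize(im,(420,315)),cv2.resize(s,(380,315))])[:,:,::-1])
```

```text
[589.9 -33.5  61.6] [-3.141e+00 -1.000e-03 -5.170e-01] [-0.84614078  0.29060168]
bead px [[320.0, 193.0], [321.0, 122.0], [321.0, 109.0]] plain end [[321. 142.]]
```

View pics/w7.png

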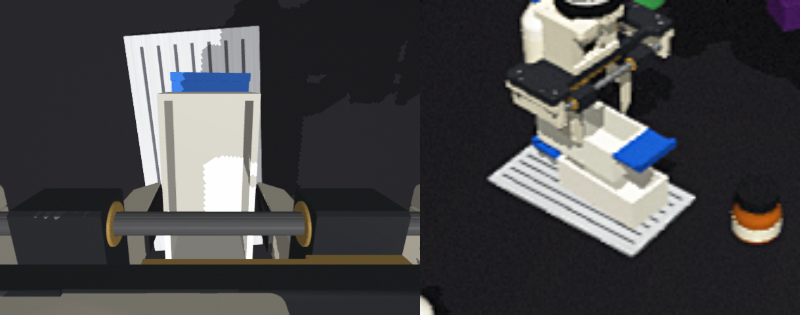

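The held tray hangs square over the first tray, with the blue bead beyond its plain end (wrist rows 72-90). The position is within 1 mm, so I'll lower it.

Emit:
{"name": "carry_out", "arguments": {"plan": [{"tx":-0.8,"ty":0.3,"tz":-6,"rx":0,"ry":0,"rz":0},{"tx":0,"ty":0,"tz":-4,"rx":0,"ry":0,"rz":0},{"tx":0,"ty":0,"tz":-2,"rx":0,"ry":0,"rz":0},{"tx":0,"ty":0,"tz":-1,"rx":0,"ry":0,"rz":0},{"tx":0,"ty":0,"tz":0,"rx":0,"ry":0,"rz":0}]}}

```text
time: 10.7
tool_pos: [588.6, -32.5, 47.8]
tcp_rot: [3.141, 0.0, -0.516]
contact_force: [0.3, -0.3, -2.1]
grip_width: 59.0
finger_force: 30.0
```

Emit:
{"name": "carry_out", "arguments": {"plan": [{"tx":0,"ty":0,"tz":-0.8,"rx":0,"ry":0,"rz":0},{"tx":0,"ty":0,"tz":0,"rx":0,"ry":0,"rz":0}]}}

```text
time: 10.9
tool_pos: [588.9, -32.6, 47.4]
tcp_rot: [-3.142, -0.0, -0.516]
contact_force: [0.1, 0.2, -1.1]
grip_width: 59.5
finger_force: 30.0
```

Emit:
{"name": "carry_out", "arguments": {"plan": [{"tx":0,"ty":0,"tz":-0.6,"rx":0,"ry":0,"rz":0},{"tx":0,"ty":0,"tz":0,"rx":0,"ry":0,"rz":0}]}}

```text
time: 11.1
tool_pos: [588.9, -32.6, 47.4]
tcp_rot: [-3.141, -0.001, -0.516]
contact_force: [-1.4, 1.0, 4.4]
grip_width: 59.6
finger_force: 30.0
```

Emit:
{"name": "carry_out", "arguments": {"plan": [{"tx":0,"ty":0,"tz":0,"rx":0,"ry":0,"rz":0},{"tx":0,"ty":0,"tz":0,"rx":0,"ry":0,"rz":0}]}}

```text
time: 11.3
tool_pos: [588.9, -32.6, 47.3]
tcp_rot: [-3.141, -0.001, -0.516]
contact_force: [-2.2, 0.8, 5.0]
grip_width: 59.4
finger_force: 30.0
```

Contact at the expected height (5 N up). Release, then rise.

Emit:
{"name": "carry_out", "arguments": {"plan": [{"tx":0,"ty":0,"tz":0,"rx":0,"ry":0,"rz":0},{"tx":0,"ty":0,"tz":0,"rx":0,"ry":0,"rz":0},{"tx":0,"ty":0,"tz":0,"rx":0,"ry":0,"rz":0},{"tx":0,"ty":0,"tz":0,"rx":0,"ry":0,"rz":0},{"tx":0,"ty":0,"tz":0,"rx":0,"ry":0,"rz":0},{"tx":0,"ty":0,"tz":10,"rx":0,"ry":0,"rz":0},{"tx":0,"ty":0,"tz":30,"rx":0,"ry":0,"rz":0},{"tx":0,"ty":0,"tz":40,"rx":0,"ry":0,"rz":0},{"tx":0,"ty":0,"tz":40,"rx":0,"ry":0,"rz":0},{"tx":0,"ty":0,"tz":20,"rx":0,"ry":0,"rz":0},{"tx":0,"ty":0,"tz":5,"rx":0,"ry":0,"rz":0},{"tx":0,"ty":0,"tz":0,"rx":0,"ry":0,"rz":0}], "gripper": 0}}

```text
time: 12.5
tool_pos: [588.8, -32.5, 192.2]
tcp_rot: [-3.141, -0.001, -0.516]
contact_force: [-0.1, 0.3, -0.2]
grip_width: 91.9
finger_force: 0.0
```

```bash
cat > chk.py <<'E'
from h import *
def tri(u1,u2):
    A=[];B=[]
    P=[]
    for n,u in(("scene",u1),("side",u2)):
        m=bot.camera_model(n); P.append(m["camera_matrix"]@np.c_[m["R"],m["t"]])
    X=cv2.triangulatePoints(P[0],P[1],np.float64(u1).reshape(2,1),np.float64(u2).reshape(2,1)).ravel(); return X[:3]/X[3]
ims={n:bot.capture(n) for n in("scene","side")}
for z in(46,86,126):
    for n in ims:
        for r in lips(ims[n],bot.camera_model(n),z,60):
            if 450<r[1][0]<700 and -200<r[1][1]<100: print(z,n,*r)
E
python3 - <<'E'
from chk import *
o=bot.get_obs(); m=bot.camera_model("wrist"); im=bot.capture("wrist")
print(o["tool_pos"].round(1),o["tcp_rot"].round(3)); x=np.array([.8687,-.4954]);y=np.array([.4954,.8687]);c=np.array([572.25,-23.6])
print("pred second lip (86)",[(c+k*x).round() for k in(27-60,27-81)],"first lip px visible")
for r in lips(im,m,46,100): print("wrist46",*r)
for r in lips(im,m,86,100): print("wrist86",*r)
_,w=masks(im); cs=[c for c in cv2.findContours(w,cv2.RETR_EXTERNAL,cv2.CHAIN_APPROX_NONE)[0] if len(c)>60]
for c in cs: print(cv2.boundingRect(c))
print("exp box corners",[proj(m,[*(np.array([572.25,-23.6])+s*x+t*y),86])[0].round().tolist() for s,t in((87,30),(87,-30),(-33,30),(-33,-30))])
cv2.imwrite("pics/w8.png",im[:,:,::-1])
E
```

```text
46 scene [344. 246.] [509.  23.] [64. 41.] 60.9 304
46 scene [370. 314.] [652. -71.] [61. 14.] 60.4 191
46 side [295. 236.] [533. -42.] [71. 45.] 60.5 256
86 scene [344. 246.] [523.   3.] [61. 39.] 60.9 304
86 scene [370. 314.] [660. -87.] [59. 13.] 60.4 191
86 side [295. 236.] [521.   5.] [68. 43.] 60.5 256
126 scene [344. 246.] [536. -18.] [58. 38.] 60.9 304
126 scene [370. 314.] [ 667. -104.] [56. 13.] 60.4 191
126 side [295. 236.] [510.  52.] [65. 41.] 60.5 256
[587.9 -32.4 190.1] [ 3.141e+00  3.000e-03 -5.160e-01]
pred second lip (86) [array([544.,  -7.]), array([525.,   3.])] first lip px visible
wrist46 [319. 123.] [654. -70.] [60. 14.] 60.4 1321
wrist46 [318. 305.] [513.  12.] [69. 35.] 60.4 2559
wrist86 [319. 123.] [654. -70.] [52. 12.] 60.4 1321
wrist86 [318. 305.] [530.   2.] [61. 31.] 60.4 2559
(0, 447, 441, 33)
(465, 359, 16, 36)
(131, 359, 43, 44)
(431, 278, 79, 44)
(127, 278, 79, 44)
(0, 218, 30, 55)
(233, 67, 143, 236)
exp box corners [[278.0, 133.0], [361.0, 133.0], [282.0, 286.0], [356.0, 286.0]]
```

The second tray is level: both views agree on its lip at z = 86, (522,4). Plain end at about 88 mm, first tray unmoved. On to tray A.

Emit:
{"name": "carry_out", "arguments": {"plan": [{"tx":-6,"ty":14,"tz":2,"rx":0,"ry":0,"rz":0.05},{"tx":-14,"ty":29,"tz":0,"rx":0,"ry":0,"rz":0.09},{"tx":-16,"ty":33,"tz":0,"rx":0,"ry":0,"rz":0.09},{"tx":-16,"ty":33,"tz":0,"rx":0,"ry":0,"rz":0.09},{"tx":-16,"ty":33,"tz":0,"rx":0,"ry":0,"rz":0.09},{"tx":-16,"ty":33,"tz":0,"rx":0,"ry":0,"rz":0.09},{"tx":-16,"ty":33,"tz":0,"rx":0,"ry":0,"rz":0.09},{"tx":-16,"ty":33,"tz":0,"rx":0,"ry":0,"rz":0.09},{"tx":-16,"ty":33,"tz":0,"rx":0,"ry":0,"rz":0.09},{"tx":-14,"ty":29,"tz":0,"rx":0,"ry":0,"rz":0.09},{"tx":-6,"ty":17,"tz":0,"rx":0,"ry":0,"rz":0.049},{"tx":0,"ty":0,"tz":0,"rx":0,"ry":0,"rz":0}]}}

```text
time: 13.85
tool_pos: [434.6, 289.8, 193.0]
tcp_rot: [-3.141, 0.001, 0.399]
contact_force: [0.2, -0.0, 0.4]
grip_width: 91.7
finger_force: 0.0
```

```bash
cat >> h.py <<'E'
def fitlip(im,m,z,c0,c1,fwd):
    """lip border/side fit; fwd: lip ahead (up) in wrist image -> border at its bottom"""
    b,_=masks(im); n,l,s,_=cv2.connectedComponentsWithStats(b)
    i=max(range(1,n),key=lambda k:s[k,4] if c0<s[k,0]+s[k,2]/2<c1 else 0); x0,y0,w,h,_=s[i]; b=l==i
    rows=np.arange(y0+12,y0+h-5); cols=np.arange(x0+8,x0+w-8)
    L=np.array([np.where(b[r])[0].min() for r in rows])-.5; R=np.array([np.where(b[r])[0].max() for r in rows])+.5
    B=np.array([np.where(b[:,q])[0].max()+.5 for q in cols])
    g=lambda u,v:cast(m,np.c_[u,v],z)[:,:2]
    l_,r_,e=g(L,rows),g(R,rows),g(cols,B)
    def d(P): v=cv2.fitLine(P.astype(np.float32),cv2.DIST_HUBER,0,.01,.01).ravel(); return np.degrees(np.arctan2(v[1],v[0]))%180
    return (x0,y0,w,h),d(l_),d(r_),d(e),l_.mean(0),r_.mean(0),e.mean(0)
E
python3 - <<'E'
from h import *
o=bot.get_obs(); m=bot.camera_model("wrist"); im=bot.capture("wrist")
print(o["time"],o["tool_pos"].round(1),o["tcp_rot"].round(3))
bb,dl,dr,de,l,r,e=fitlip(im,m,40,220,420,True); print(bb,dl,dr,de,"width",np.linalg.norm(l-r))
a=np.radians(de-90) if de>0 else 0; x=np.array([np.cos(a),np.sin(a)]); y=np.array([-x[1],x[0]])
c=(e@x-60)*x+((l+r)/2@y)*y; g=c+8*x
print("A",c,np.degrees(a),"grasp",g,"shift",g-o["tool_pos"][:2],"rz",a-o["tcp_rot"][2])
_,w=masks(im)
print([ (q,np.where(w[q,220:420])[0][[0,-1]]+220) for q in(160,190,220,250) if w[q,220:420].any()], "pred corners",[proj(m,[*(c+s*x+t*y),40])[0].round().tolist() for s,t in((60,30),(60,-30),(-60,30),(-60,-30))])
E
```

```text
13.85 [434.6 289.8 193. ] [-3.141e+00  1.000e-03  3.990e-01]
(np.int32(286), np.int32(97), np.int32(75), np.int32(53)) 21.611225 24.4706 112.22476 width 60.74081703145871
A [463.23095605 299.1090249 ] 22.22476 grasp [470.63661382 302.13495197] shift [36.07545723 12.36316174] rz -0.011306618114950151
[(160, array([287, 357])), (190, array([288, 356])), (220, array([288, 355])), (250, array([288, 354]))] pred corners [[287.0, 107.0], [359.0, 108.0], [288.0, 245.0], [354.0, 246.0]]
```

Run:
```python
from h import *
m=bot.camera_model("wrist"); im=bot.capture("wrist"); b,w=masks(im)
for c in(295,310,325,340,352): q=np.where(b[:,c])[0]; print(c,q.min(),q.max(),len(q), "white rows",np.where(w[60:300,c])[0][[0,-1]]+60)
for q in (95,100,105,110,120,130,140,148,152): v=np.where(b[q,220:420])[0]+220; print(q,len(v),v[:1],v[-1:],im[q,320])
```

```text
295 98 148 45 white rows [150 281]
310 98 148 45 white rows [150 281]
325 98 148 51 white rows [150 281]
340 98 148 51 white rows [150 281]
352 98 149 52 white rows [150 280]
95 0 [] [] [58 57 62]
100 60 [284] [357] [ 88 178 254]
105 74 [284] [357] [ 81 166 253]
110 63 [284] [356] [ 87 178 254]
120 60 [285] [356] [ 88 178 254]
130 62 [285] [356] [ 85 177 254]
140 70 [285] [356] [ 84 177 254]
148 71 [285] [355] [ 84 175 254]
152 0 [] [] [255 255 255]
```

Run:
```python
from h import *
o=bot.get_obs(); m=bot.camera_model("wrist")
P=cast(m,[(284.5,149.3),(355.5,149.3),(354.5,281),(287.5,281.5)],40)[:,:2]
F=cast(m,[(283.5,97.5),(357.5,97.5)],46)[:,:2]
print("w",np.linalg.norm(P[0]-P[1]),np.linalg.norm(P[2]-P[3]),"len",np.linalg.norm(P[0]-P[3]),np.linalg.norm(P[1]-P[2]),"lip",np.linalg.norm(F.mean(0)-P[:2].mean(0)))
d=P[0]+P[1]-P[2]-P[3]; a=np.arctan2(d[1],d[0]); x=np.array([np.cos(a),np.sin(a)]); c=P.mean(0); g=c+8*x
print("A",c,np.degrees(a),"shift",g-o["tool_pos"][:2],"rz",a-o["tcp_rot"][2])
```

```text
w 60.82026876367812 63.01855719722468 len 121.43221002151381 120.9620355974984 lip 41.442959613433125
A [432.26166328 284.32163726] 23.10855088944437 shift [ 3.69038844 -0.17019602] rz 0.00894729479244133
```

Emit:
{"name": "carry_out", "arguments": {"plan": [{"tx":3.7,"ty":0,"tz":-25,"rx":0,"ry":0,"rz":0},{"tx":0,"ty":0,"tz":-40,"rx":0,"ry":0,"rz":0},{"tx":0,"ty":0,"tz":-40,"rx":0,"ry":0,"rz":0},{"tx":0,"ty":0,"tz":-35,"rx":0,"ry":0,"rz":0},{"tx":0,"ty":0,"tz":-25,"rx":0,"ry":0,"rz":0},{"tx":0,"ty":0,"tz":-15,"rx":0,"ry":0,"rz":0},{"tx":0,"ty":0,"tz":-8,"rx":0,"ry":0,"rz":0},{"tx":0,"ty":0,"tz":-3,"rx":0,"ry":0,"rz":0},{"tx":0,"ty":0,"tz":0,"rx":0,"ry":0,"rz":0}], "gripper": 0.1}}

```text
time: 14.85
tool_pos: [440.8, 287.1, 2.8]
tcp_rot: [3.141, -0.0, 0.392]
contact_force: [0.7, -0.5, 0.6]
grip_width: 82.8
finger_force: 0.0
```

Emit:
{"name": "carry_out", "arguments": {"plan": [{"tx":0,"ty":0,"tz":-1.4,"rx":0,"ry":0,"rz":0},{"tx":0,"ty":0,"tz":0,"rx":0,"ry":0,"rz":0}]}}

```text
time: 15.05
tool_pos: [440.9, 287.6, 1.9]
tcp_rot: [3.142, -0.001, 0.393]
contact_force: [-0.0, 0.0, -0.2]
grip_width: 82.7
finger_force: 0.0
```

Emit:
{"name": "carry_out", "arguments": {"plan": [{"tx":0,"ty":0,"tz":0,"rx":0,"ry":0,"rz":0},{"tx":0,"ty":0,"tz":0,"rx":0,"ry":0,"rz":0},{"tx":0,"ty":0,"tz":0,"rx":0,"ry":0,"rz":0},{"tx":0,"ty":0,"tz":0,"rx":0,"ry":0,"rz":0},{"tx":0,"ty":0,"tz":0,"rx":0,"ry":0,"rz":0},{"tx":0,"ty":0,"tz":0,"rx":0,"ry":0,"rz":0},{"tx":0,"ty":0,"tz":0,"rx":0,"ry":0,"rz":0},{"tx":0,"ty":0,"tz":0,"rx":0,"ry":0,"rz":0}], "gripper": 0.45}}

```text
time: 15.85
tool_pos: [440.5, 287.6, 1.4]
tcp_rot: [3.142, -0.0, 0.393]
contact_force: [-0.7, 0.0, 4.4]
grip_width: 59.4
finger_force: 30.0
```

Emit:
{"name": "carry_out", "arguments": {"plan": [{"tx":0,"ty":0,"tz":2,"rx":0,"ry":0,"rz":0},{"tx":0,"ty":0,"tz":4,"rx":0,"ry":0,"rz":0},{"tx":0,"ty":0,"tz":10,"rx":0,"ry":0,"rz":0},{"tx":0,"ty":0,"tz":20,"rx":0,"ry":0,"rz":0},{"tx":0,"ty":0,"tz":30,"rx":0,"ry":0,"rz":0},{"tx":0,"ty":0,"tz":30,"rx":0,"ry":0,"rz":0},{"tx":0,"ty":0,"tz":30,"rx":0,"ry":0,"rz":0},{"tx":0,"ty":0,"tz":30,"rx":0,"ry":0,"rz":0},{"tx":0,"ty":0,"tz":20,"rx":0,"ry":0,"rz":0},{"tx":0,"ty":0,"tz":10,"rx":0,"ry":0,"rz":0},{"tx":0,"ty":0,"tz":4,"rx":0,"ry":0,"rz":0},{"tx":0,"ty":0,"tz":0,"rx":0,"ry":0,"rz":0}]}}

```text
time: 17.05
tool_pos: [440.2, 287.3, 191.0]
tcp_rot: [3.141, 0.0, 0.393]
contact_force: [0.6, -0.2, -1.7]
grip_width: 59.3
finger_force: 30.0
```

Emit:
{"name": "carry_out", "arguments": {"plan": [{"tx":6,"ty":-13.4,"tz":0,"rx":0,"ry":0,"rz":-0.04},{"tx":13,"ty":-30,"tz":0,"rx":0,"ry":0,"rz":-0.085},{"tx":14,"ty":-32,"tz":0,"rx":0,"ry":0,"rz":-0.09},{"tx":14,"ty":-32,"tz":0,"rx":0,"ry":0,"rz":-0.09},{"tx":14,"ty":-32,"tz":0,"rx":0,"ry":0,"rz":-0.09},{"tx":14,"ty":-32,"tz":0,"rx":0,"ry":0,"rz":-0.09},{"tx":14,"ty":-32,"tz":0,"rx":0,"ry":0,"rz":-0.09},{"tx":14,"ty":-32,"tz":0,"rx":0,"ry":0,"rz":-0.09},{"tx":14,"ty":-32,"tz":0,"rx":0,"ry":0,"rz":-0.09},{"tx":13,"ty":-30,"tz":0,"rx":0,"ry":0,"rz":-0.09},{"tx":9,"ty":-18,"tz":0,"rx":0,"ry":0,"rz":-0.064},{"tx":0,"ty":0,"tz":0,"rx":0,"ry":0,"rz":0}]}}

```text
time: 18.25
tool_pos: [579.5, -31.6, 189.4]
tcp_rot: [3.14, 0.002, -0.523]
contact_force: [0.4, -0.2, -0.9]
grip_width: 59.4
finger_force: 30.0
```

Emit:
{"name": "carry_out", "arguments": {"plan": [{"tx":0,"ty":0,"tz":0,"rx":0,"ry":0,"rz":0},{"tx":0,"ty":0,"tz":0,"rx":0,"ry":0,"rz":0}]}}

```text
time: 18.45
tool_pos: [578.7, -27.4, 190.6]
tcp_rot: [3.141, 0.002, -0.515]
contact_force: [-0.1, 0.5, -1.4]
grip_width: 59.3
finger_force: 30.0
```

Run:
```python
from h import *
o=bot.get_obs(); m=bot.camera_model("wrist"); im=bot.capture("wrist"); b,w=masks(im)
p=o["tool_pos"]; t=o["tcp_rot"][2]; tx=np.array([np.cos(t),np.sin(t)]); ty=np.array([-tx[1],tx[0]])
print(p.round(1),o["tcp_rot"].round(3))
for z in(p[2]+38.7,46):
    for r in lips(im,m,z,300): print(*r, "ahead",((r[1]-p[:2])@tx).round(1))
for c in(290,320,350):
    q=np.where(b[:,c])[0]; print(c,q.min(),q.max(),"wh",np.where(w[:320,c])[0][[0,-1]])
    print("border ahead",(cast(m,(c,q.max()+.5),p[2]+38.7)[0,:2]-p[:2])@tx, "lip end",(cast(m,(c,q.min()-.5),p[2]+44.7)[0,:2]-p[:2])@tx)
```

```text
[578.7 -27.4 190.6] [ 3.141e+00  2.000e-03 -5.150e-01]
[318. 128.] [642. -62.] [62. 42.] 60.4 18971 ahead 72.1
[318. 128.] [640. -62.] [138.  93.] 60.4 18971 ahead 70.4
290 71 187 wh [ 60 319]
border ahead 50.40861691306117 lip end 91.78949338294865
320 71 187 wh [ 58 319]
border ahead 50.40430037250769 lip end 91.78744593755364
350 71 187 wh [ 56 319]
border ahead 50.39998342001641 lip end 91.78539831145108
```

Held offset confirmed at 9.6 mm. Correct and descend.

Emit:
{"name": "carry_out", "arguments": {"plan": [{"tx":1.8,"ty":-1,"tz":-10,"rx":0,"ry":0,"rz":0},{"tx":0,"ty":0,"tz":-20,"rx":0,"ry":0,"rz":0},{"tx":0,"ty":0,"tz":-25,"rx":0,"ry":0,"rz":0},{"tx":0,"ty":0,"tz":-20,"rx":0,"ry":0,"rz":0},{"tx":0,"ty":0,"tz":-12,"rx":0,"ry":0,"rz":0},{"tx":0,"ty":0,"tz":-4,"rx":0,"ry":0,"rz":0},{"tx":0,"ty":0,"tz":0,"rx":0,"ry":0,"rz":0},{"tx":0,"ty":0,"tz":0,"rx":0,"ry":0,"rz":0}]}}

```text
time: 19.3
tool_pos: [581.9, -28.9, 101.1]
tcp_rot: [-3.141, -0.002, -0.516]
contact_force: [0.2, 0.1, -1.8]
grip_width: 59.1
finger_force: 30.0
```

Emit:
{"name": "carry_out", "arguments": {"plan": [{"tx":0,"ty":0,"tz":-5,"rx":0,"ry":0,"rz":0},{"tx":0,"ty":0,"tz":-3,"rx":0,"ry":0,"rz":0},{"tx":0,"ty":0,"tz":-2,"rx":0,"ry":0,"rz":0},{"tx":0,"ty":0,"tz":0,"rx":0,"ry":0,"rz":0},{"tx":0,"ty":0,"tz":0,"rx":0,"ry":0,"rz":0}]}}

```text
time: 19.8
tool_pos: [581.2, -28.9, 90.2]
tcp_rot: [3.142, 0.0, -0.516]
contact_force: [-0.7, 1.1, -1.4]
grip_width: 59.5
finger_force: 30.0
```

Emit:
{"name": "carry_out", "arguments": {"plan": [{"tx":0,"ty":0,"tz":-1.2,"rx":0,"ry":0,"rz":0},{"tx":0,"ty":0,"tz":-0.8,"rx":0,"ry":0,"rz":0},{"tx":0,"ty":0,"tz":0,"rx":0,"ry":0,"rz":0},{"tx":0,"ty":0,"tz":0,"rx":0,"ry":0,"rz":0}]}}

```text
time: 20.2
tool_pos: [581.2, -28.9, 88.2]
tcp_rot: [3.142, 0.0, -0.516]
contact_force: [0.6, -0.3, -1.2]
grip_width: 59.3
finger_force: 30.0
```

Emit:
{"name": "carry_out", "arguments": {"plan": [{"tx":0,"ty":0,"tz":-0.6,"rx":0,"ry":0,"rz":0},{"tx":0,"ty":0,"tz":0,"rx":0,"ry":0,"rz":0},{"tx":0,"ty":0,"tz":0,"rx":0,"ry":0,"rz":0}]}}

```text
time: 20.5
tool_pos: [581.2, -28.9, 87.6]
tcp_rot: [3.142, 0.0, -0.516]
contact_force: [-0.4, 0.0, -1.3]
grip_width: 59.1
finger_force: 30.0
```

Emit:
{"name": "carry_out", "arguments": {"plan": [{"tx":0,"ty":0,"tz":-0.5,"rx":0,"ry":0,"rz":0},{"tx":0,"ty":0,"tz":0,"rx":0,"ry":0,"rz":0},{"tx":0,"ty":0,"tz":0,"rx":0,"ry":0,"rz":0}]}}

```text
time: 20.8
tool_pos: [581.3, -29.0, 87.4]
tcp_rot: [3.142, -0.0, -0.516]
contact_force: [-0.9, -0.2, 1.4]
grip_width: 58.9
finger_force: 30.0
```

Contact (force turned positive). Release and rise.

Emit:
{"name": "carry_out", "arguments": {"plan": [{"tx":0,"ty":0,"tz":-0.2,"rx":0,"ry":0,"rz":0},{"tx":0,"ty":0,"tz":0,"rx":0,"ry":0,"rz":0},{"tx":0,"ty":0,"tz":0,"rx":0,"ry":0,"rz":0},{"tx":0,"ty":0,"tz":0,"rx":0,"ry":0,"rz":0},{"tx":0,"ty":0,"tz":0,"rx":0,"ry":0,"rz":0},{"tx":0,"ty":0,"tz":5,"rx":0,"ry":0,"rz":0},{"tx":0,"ty":0,"tz":25,"rx":0,"ry":0,"rz":0},{"tx":0,"ty":0,"tz":40,"rx":0,"ry":0,"rz":0},{"tx":0,"ty":0,"tz":40,"rx":0,"ry":0,"rz":0},{"tx":0,"ty":0,"tz":25,"rx":0,"ry":0,"rz":0},{"tx":0,"ty":0,"tz":5,"rx":0,"ry":0,"rz":0},{"tx":0,"ty":0,"tz":0,"rx":0,"ry":0,"rz":0}], "gripper": 0}}

```text
time: 22.0
tool_pos: [581.5, -29.0, 227.5]
tcp_rot: [-3.141, -0.002, -0.516]
contact_force: [0.2, 0.5, -0.6]
grip_width: 91.9
finger_force: 0.0
```

Run:
```python
from chk import *
x=np.array([.8687,-.4954]);y=np.array([.4954,.8687]);c=np.array([572.25,-23.6])
print(bot.get_obs()["tool_pos"].round(1),"pred third lip",c+82*x,"second",c-53.5*x)
for n,(a,b,d,e) in dict(scene=(200,360,290,430),side=(150,290,210,360)).items():
    ims[n+"c"]=cv2.resize(ims[n][a:b,d:e],(395,440))
cv2.imwrite("pics/end.png",np.hstack([ims["scenec"],ims["sidec"]])[:,:,::-1])
```

```text
46 scene [370. 291.] [625. -29.] [67. 45.] 60.8 626
46 scene [370. 314.] [652. -71.] [61. 14.] 60.4 189
46 side [256. 203.] [ 681. -170.] [74. 54.] 60.2 239
46 side [298. 238.] [525. -32.] [77. 37.] 40.6 125
86 scene [370. 291.] [634. -47.] [64. 43.] 60.8 626
86 scene [370. 314.] [660. -87.] [59. 14.] 60.4 189
86 side [256. 203.] [ 663. -117.] [71. 51.] 60.2 239
86 side [298. 238.] [514.  14.] [73. 36.] 40.6 125
126 scene [370. 291.] [642. -65.] [61. 41.] 60.8 626
126 scene [370. 314.] [ 667. -104.] [56. 13.] 60.4 189
126 side [256. 203.] [646. -65.] [68. 49.] 60.2 239
126 side [298. 238.] [503.  61.] [70. 34.] 40.6 125
[580.4 -28.8 225.4] pred third lip [643.4834 -64.2228] second [525.77455   2.9039 ]
```

View pics/end.png

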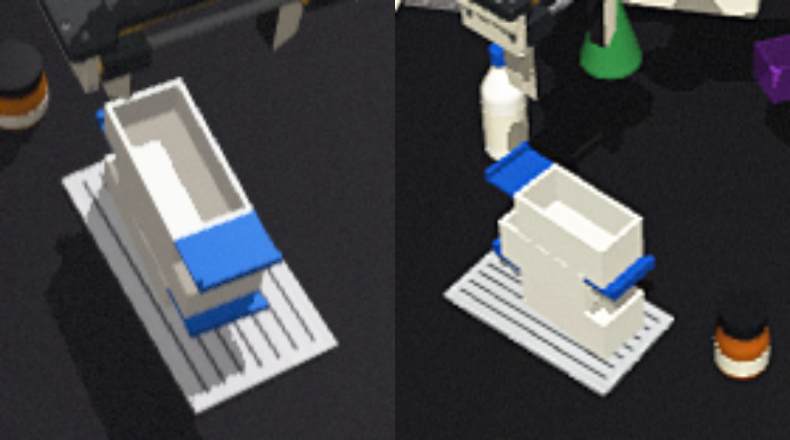

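The stack stands square and level with the lips alternating. The top lip is at (644,-65) at z = 126 in both views, as predicted, the first tray's visible lip has not moved, and the gripper is well clear.

```bash
python3 -c "
from plant import bot
print(bot.close_job())"
```

```text
the job is handed in; nothing more can be done
None
```

Job handed in at about 22 s: tray B, then tray A, stacked turned end for end on the unmoved first tray, each plain end about 27 mm onto the 36 mm flat of the lip below and inside the bead. One oddity: the fingers passed through tray B's side walls on the first try without moving it, so I gripped both trays at the floor edge.

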